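Slide the bottom panel into a box carcass

ROBOT

A 6-joint arm with a two-finger parallel gripper is mounted at the origin on the work surface. World frame = base frame: x ahead of the robot, y to its left, z up, the work surface at z = 0. Lengths are in m, angles in rad, forces in N, time in s.
With the tool pointing down it reaches from about 0.375 to 0.975 m from the base axis. Payload 3.8 kg.
Tool frame: the origin (TCP) lies at the very end of the fingers, on their centre line; the grasp point (between the pads) lies 19 mm behind it; z points along the fingers, y is the line along which they close (so a half turn about z gives the same grasp; the last joint's range is limited). The gripper opens to 85 mm and grips with 20 to 120 N. Pads are 22 mm wide; open, the fingers measure 114 mm over their backs; the gripper's body (76 mm by 85 mm) begins 54 mm behind the grasp point. The pads swing forward as they close: fully open they stand 13 mm farther back than shut.
Start: joints at [-1.171, 0.264, 1.604, -0, 1.274, -0.037], TCP at [0.286, -0.612, 0.231] pointing down, gripper open.
Joint ranges: [-2.63, 2.63], [-0.94, 2.18], [0.31, 2.57], [-1.31, 4.45], [0, 2.66], [-2.55, 2.55]. Speed limits (rad/s): [2.57, 2.57, 3.14, 3.14, 3.14, 3.14].

INTERFACE

Orientations are given as a rotation vector (axis times angle).
In Python, from workcell import * gives the robot as it stands.
- The arm moves only by the shell command python3 -m crank 'ROWS' [OPENING] [FORCE]. ROWS is JSON, a list that holds one entry, the list of rows, each a list of 6 numbers: the shift along the tool's x, y, z in cm, then the turn, a rotation vector about the tool's x, y, z in rad. In form: [[[dx, dy, dz, ax, ay, az], ...]]. A call has 1 to 8 rows; each row shifts and turns the commanded pose from where the row before left it, along the tool's axes as they then stand; what a row does not reach is not made up. A row lasts 1/12 s, in which the tool goes at most 41.7 mm and 7.16 degrees, less where a joint would pass 70% of its speed; a pose out of reach is approached as far as the arm can. A call with a gripper value outside its range is refused whole. OPENING is the finger opening in cm, from 0 to 8.54, set as the call begins (- or left out, the last holds). The fingers move at their own pace and stop on an object; FORCE is the grip in N (left out, the last holds). Time passes only in rows, so rows that do not move let the fingers close. It gives the time, the measured TCP pose, the force, the opening and the grip force at its end, in the units of the state.
- read_state(): the state, without advancing time (a new reading comes with each control period).
- read_camera(name): name is "side" or "top" or "wrist"; returns the picture (384x512x3 uint8, blue, green, red); there is no depth.
- camera_model(name): a dict with "camera_matrix" (3x3 intrinsics, pixels), "k1" (the pictures are not rectified: a ray, as slopes to the right and down, at radius r is drawn at 1 + k1 r^2 times it, then the intrinsics apply), "R" (3x3) and "t" (3): a world point X has camera coordinates R X + t. Camera axes: x right, y down, z forward; pixel columns grow to the right and rows downward; lengths in m; the calibration is good to about 2 mm. A picture is of the moment at which its call begins: read the wrist's pose just before it. camera_model takes no time and is no camera call; for the wrist camera it gives the pose at the moment of the call.
- finish_job(): hands the job in; it is judged then, once.
The state is a dict: "time": time; "q": joint angles; "joint_vel": joint speeds; "joint_torque": joint torques, N m; "tool_pos": TCP position; "tcp_rot": TCP orientation; "wrist_force": force on the tool from outside, world axes, zero at the start; "torque": the same for the moment, N m; "width": opening from 0.0 (shut) to 1.0 (fully open); "grip_force": force on a finger pad.
Only numpy, scipy, OpenCV 4.12 (cv2) and the standard library are available. Lean on these libraries where they do the work, as an engineer would, in place of code of your own. Each camera call takes 0.05 s, during which the arm holds its last target. There are 200 camera calls.

TASK

The thin bottom panel lies loose on the grey packing board in front of the unfinished wooden box, whose fourth side is still missing. It is too wide to pick up: square it up and slide it flat across the packing board into the grooves of the two side walls, until it is fully home in the groove of the back wall and flush with the ends of the sides. Ease it in without ramming it, and leave the mallet, the gouges and the finished box where they lie.

Things in the scene. Friction and masses are not known exactly. Their poses are not given: they have to be found in the camera images.
- carcass: Two side walls and back wall of a brown wooden box, 137 long x 128 wide x 45 mm high, fixed to the bench by 16 mm cleats. Origin on the bench under the middle of the open end (x = 0); z up; +x is the way in, to the back. Walls 13.5 mm thick, inner faces at y = +-50.5 mm. A fixed grey packing board, top at z = 8.4 mm, covers x = -230 to -1, y = -105 to 105 mm.
- mouth (a point): Middle of the open end (x = 0) at groove-floor height (z = 8 mm); axes as the carcass. The grooves in both side walls run out here: 10 mm high (z = 8 to 18 mm), 6.25 mm deep, 113.5 mm from groove bottom to groove bottom, with square edges.
- home (a point): Middle of the bottom of the same groove in the back wall (x = 130 mm in the carcass frame), at groove-floor height: the stop for the panel's nose, 130 mm from the mouth.
- panel: Loose flat panel of pale wood, 130 long x 112 wide x 8 mm thick, about 85 g, all edges square, lying on the packing board. Origin at the centre of its underside, z up, +x along its 130 mm length towards its nose, which faces the carcass at the start. Friction on the board is moderate; it stops at once when no longer pushed.
- panel_nose (a point): Middle of the panel's leading end, on its underside (x = +65 mm in the panel's frame).
- panel_tail (a point): Middle of the panel's rear end, on its underside (x = -65 mm in the panel's frame).
- mallet: Carver's wooden mallet lying on the bench: head 75 x 120 x 70 mm, handle 28 mm thick reaching 236 mm along -x. Origin under the head.
- gouge_1: Carving gouge lying on the bench: dark wooden handle 120 mm long, 24 mm thick (along -x), steel blade 95 mm (along +x). Origin under the ferrule.
- gouge_2: Second gouge, handle 26 mm thick, otherwise as gouge_1.
- done_box: Finished carved box with its lid on, 130 x 84 x 64 mm, heavy. Origin at the centre of its underside.
There are look-alikes about, which are no part of the job. There is more than one size of the panel; the one meant has the size given above.

How it is judged:
On the way:
1. the panel's nose has entered both grooves by 25 mm (x of panel_nose in the frame of mouth between 0.025 and 0.12 m and y of panel_nose in the frame of mouth between -0.003 and 0.003 m and z of panel_nose in the frame of mouth between -0.003 and 0.004 m and angle between the x axis of panel and the x axis of carcass, either way round below 0.08 rad), for 0.1 s.
At the end, for the whole second after the job is handed in: the panel lies flat and at rest in the side grooves, its nose in the back groove and its tail flush with the ends of the side walls, each within 3 mm (x of panel_nose in the frame of home above -0.003 m and x of panel_tail in the frame of mouth between -0.003 and 0.003 m and y of panel_nose in the frame of home between -0.003 and 0.003 m and z of panel_tail in the frame of mouth between -0.0025 and 0.004 m and z of panel_nose in the frame of home between -0.0025 and 0.004 m and angle between panel's own z axis and vertical below 0.05 rad and linear speed of panel below 0.01 m/s); the robot touches nothing.
It fails at once if the panel is rammed against the carcass (more than 45 N between them) (contact force between panel and carcass above 45 N).
It fails at once if the mallet, a gouge or the finished box is moved by more than 20 mm (distance of any of mallet, gouge_1, gouge_2, done_box from where it was at the start of the episode above 0.02 m).
It also fails if it takes over 61 s, if anything falls off the work surface, if the arm or the gripper's body presses on something with over 40 N, if the wrist force passes 120 N, or if a joint passes its speed limit or range.

## Working session

There is one attempt and no reset: what is moved stays moved. The work goes in short steps, Python scripts to look and compute and a shell command to move; the robot and the scene stay as the last step left them, time stands still between calls to the robot, and variables do not carry over. Pictures are saved under pics/ and viewed, at most 13 in all, crops included, and the job is handed in when it is done.

```bash
ls; mkdir -p pics; python3 - <<'E'
from workcell import *
import cv2,numpy as np
print(read_state())
a=read_camera("top");b=read_camera("side")
cv2.imwrite("pics/top0.png",a);cv2.imwrite("pics/side0.png",b)
for n in("top","side"):print(camera_model(n))
E
```

```text
pics
{'time': 0.0, 'q': array([-1.17089491e+00,  2.64726033e-01,  1.60535028e+00, -3.11118490e-05,
        1.27369112e+00, -3.68953208e-02]), 'joint_vel': array([-0.00044669, -0.00018187,  0.00175055,  0.00094004, -0.00165158,
       -0.00084377]), 'joint_torque': array([ 1.12318616e-03, -5.15109122e+01, -3.67311609e+01,  6.59872327e-06,
        1.30078092e-02,  9.40837594e-06]), 'tool_pos': array([ 0.28526451, -0.61096964,  0.2299931 ]), 'tcp_rot': array([-3.06488020e+00, -6.80229003e-01,  6.62136820e-04]), 'wrist_force': array([0.22812658, 0.86152482, 0.76457102]), 'torque': array([-0.01124611,  0.0210068 ,  0.00198135]), 'grip_force': 0.0, 'width': 1.0011906638533024}
{'camera_matrix': array([[401.03582819,   0.        , 253.35467438],
       [  0.        , 401.03582819, 185.43774221],
       [  0.        ,   0.        ,   1.        ]]), 'k1': -0.13300622275486645, 'R': array([[-0.02164706, -0.99975462,  0.00470067],
       [-0.98179589,  0.0203703 , -0.18884353],
       [ 0.18870144, -0.00870301, -0.98199594]]), 't': array([0.01059303, 0.60764912, 1.22723951])}
{'camera_matrix': array([[421.80433826,   0.        , 257.93828311],
       [  0.        , 421.80433826, 184.29464678],
       [  0.        ,   0.        ,   1.        ]]), 'k1': -0.13861223970618952, 'R': array([[-9.91772953e-01, -1.28008520e-01, -4.78667356e-04],
       [-8.19092702e-02,  6.37474039e-01, -7.66105555e-01],
       [ 9.83731765e-02, -7.59763561e-01, -6.42714594e-01]]), 't': array([0.58510212, 0.09643794, 1.08036774])}
```

View pics/top0.png

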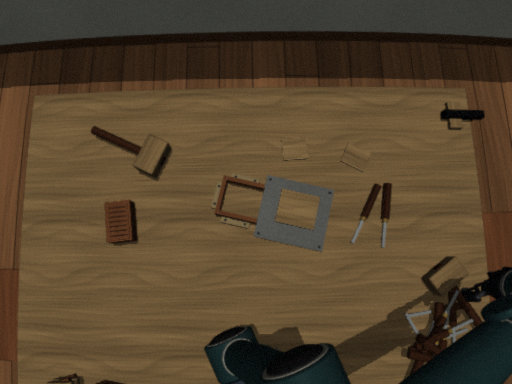

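View pics/side0.png

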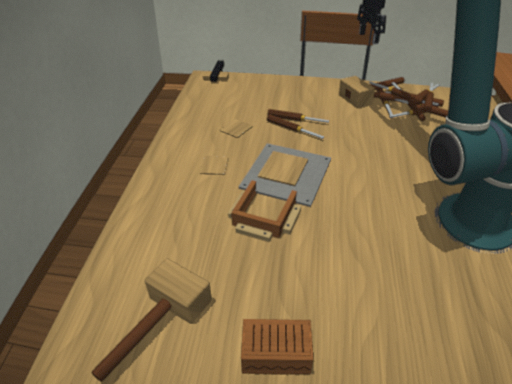

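The top view shows the panel at about (298,209) on the grey board (~(295,212)). The carcass is to its left at (240,200), with the gouges near (375,210), and two decoy panels off the board. The side view agrees.

```bash
cat > h.py <<'E'
from workcell import *
import cv2,numpy as np
from scipy.spatial.transform import Rotation as Ro
def ray(m,uv,z):
    K=m["camera_matrix"];uv=np.asarray(uv,float).reshape(-1,1,2)
    p=cv2.undistortPoints(uv,K,np.array([m["k1"],0,0,0,0.]),None,None).reshape(-1,2)
    d=np.c_[p,np.ones(len(p))]@m["R"]; c=-m["R"].T@m["t"]
    return c+d*((z-c[2])/d[:,2])[:,None]
def proj(m,X):
    c=np.asarray(X).reshape(-1,3)@m["R"].T+m["t"];p=c[:,:2]/c[:,2:]
    p=p*(1+m["k1"]*(p**2).sum(1,keepdims=True));K=m["camera_matrix"]
    return p*[K[0,0],K[1,1]]+K[:2,2]
E
python3 - <<'E'
from h import *
a=cv2.imread("pics/top0.png");m=camera_model("top")
hsv=cv2.cvtColor(a,cv2.COLOR_BGR2HSV)
g=((hsv[...,1]<70)&(hsv[...,2]>60)).astype(np.uint8)*255
g[:170]=0;g[255:]=0;g[:,:245]=0;g[:,340:]=0
c=max(cv2.findContours(g,cv2.RETR_EXTERNAL,cv2.CHAIN_APPROX_NONE)[0],key=cv2.contourArea)
h=cv2.convexHull(c);r=cv2.minAreaRect(c);B=ray(m,cv2.boxPoints(r),.0084);print("board",r,B.round(4),np.linalg.norm(np.diff(B,axis=0),axis=1))
f=np.zeros_like(g);cv2.drawContours(f,[h],-1,255,-1)
w=cv2.erode(f,np.ones((5,5)))&~g
c=max(cv2.findContours(w,cv2.RETR_EXTERNAL,cv2.CHAIN_APPROX_NONE)[0],key=cv2.contourArea)
r=cv2.minAreaRect(c);P=ray(m,cv2.boxPoints(r),.0164);print("panel",r,P.round(4),np.linalg.norm(np.diff(P,axis=0),axis=1),P.mean(0))
E
```

```text
board ((294.04705810546875, 212.78822326660156), (69.85160827636719, 63.12676239013672), 12.52880859375) [[ 0.4495  0.0017  0.0084]
 [ 0.6539 -0.0486  0.0084]
 [ 0.5976 -0.2755  0.0084]
 [ 0.3948 -0.2191  0.0084]] [0.21056467 0.23380543 0.21042209]
panel ((297.2235412597656, 208.994140625), (40.132137298583984, 34.383480072021484), 12.528807640075684) [[ 0.4949 -0.067   0.0164]
 [ 0.6056 -0.0952  0.0164]
 [ 0.5736 -0.224   0.0164]
 [ 0.4635 -0.194   0.0164]] [0.11422301 0.13278529 0.11419671] [ 0.53440768 -0.14504649  0.0164    ]
```

```bash
python3 - <<'E'
from h import *
s=read_state();m=camera_model("wrist");R=Ro.from_rotvec(s["tcp_rot"]).as_matrix();np.set_printoptions(precision=3,suppress=True)
print(R);C=-m["R"].T@m["t"];print("cam in tool",R.T@(C-s["tool_pos"]),"cam axis in tool",R.T@m["R"][2], "cam x in tool",R.T@m["R"][0],m["camera_matrix"][0,0])
u=np.array([.2405,.9706]);print("yaw toolx",np.degrees(np.arctan2(R[1,0],R[0,0])),"u",np.degrees(np.arctan2(u[1],u[0])))
E
```

```text
[[ 0.906  0.423 -0.001]
 [ 0.423 -0.906  0.002]
 [ 0.    -0.002 -1.   ]]
cam in tool [ 0.071  0.001 -0.142] cam axis in tool [-0.282  0.     0.959] cam x in tool [-0.001  1.    -0.001] 304.65848276552214
yaw toolx 25.026973935299587 u 76.08327022126514
```

```bash
python3 -m crank '[[[2.6,-2.1,-0.1,0,0,0],[2.6,-2.1,-0.1,0,0,0],[2.6,-2.1,-0.1,0,0,0],[2.6,-2.1,-0.1,0,0,0],[2.6,-2.1,-0.1,0,0,0],[2.6,-2.1,-0.1,0,0,0],[2.6,-2.1,-0.1,0,0,0],[2.6,-2.1,-0.1,0,0,0]]]' && python3 -m crank '[[[2.6,-2.1,-0.1,0,0,0],[2.6,-2.1,-0.1,0,0,0],[2.6,-2.1,-0.1,0,0,0],[2.6,-2.1,-0.1,0,0,0],[2.6,-2.1,-0.1,0,0,0],[2.6,-2.1,-0.1,0,0,0],[2.6,-2.1,-0.1,0,0,0],[2.6,-2.1,-0.1,0,0,0]]]' && python3 -m crank '[[[0,0,0,0,0,-0.111],[0,0,0,0,0,-0.111],[0,0,0,0,0,-0.111],[0,0,0,0,0,-0.111],[0,0,0,0,0,-0.111],[0,0,0,0,0,-0.111],[0,0,0,0,0,-0.111],[0,0,0,0,0,-0.111]]]' && python3 -m crank '[[[0,0,0,0,0,0],[0,0,0,0,0,0]]]'; python3 - <<'E'
from h import *
m=camera_model("wrist");cv2.imwrite("pics/w1.png",read_camera("wrist"))
np.savez("pics/w1.npz",**m);s=read_state();print(s["time"],s["tool_pos"],Ro.from_rotvec(s["tcp_rot"]).as_matrix().round(4))
E
```

```text
time: 0.77
tool_pos: [0.4031, -0.3696, 0.2388]
tcp_rot: [-3.066, -0.68, 0.001]
wrist_force: [1.2, 0.1, -0.3]
width: 1.002
grip_force: 0.0
time: 1.43
tool_pos: [0.5204, -0.1295, 0.2469]
tcp_rot: [-3.067, -0.681, 0.001]
wrist_force: [0.8, -0.3, 0.1]
width: 1.002
grip_force: 0.0
time: 2.1
tool_pos: [0.5199, -0.131, 0.2467]
tcp_rot: [-2.471, -1.938, 0.001]
wrist_force: [0.6, -0.6, -0.1]
width: 0.998
grip_force: 0.0
time: 2.27
tool_pos: [0.52, -0.1311, 0.2469]
tcp_rot: [-2.48, -1.928, 0.001]
wrist_force: [1.8, -0.4, 0.3]
width: 1.001
grip_force: 0.0
2.3167 [ 0.52009686 -0.13110031  0.24693555] [[ 2.465e-01  9.692e-01 -6.000e-04]
 [ 9.692e-01 -2.465e-01  2.000e-04]
 [ 1.000e-04 -7.000e-04 -1.000e+00]]
```

View pics/w1.png

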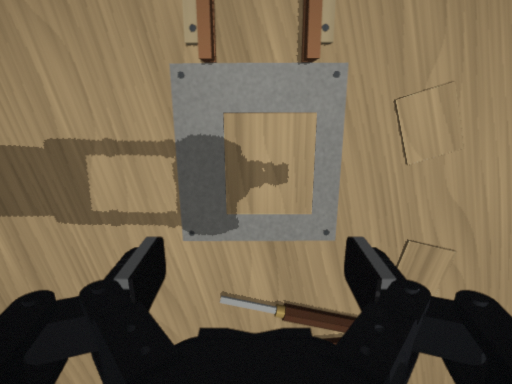

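The wrist view shows the grey board at (172–348, 64–240) and the panel at (223–317, 112–214), nearly square to it but off to the right. The wall ends are at (205,60) and (313,58).

```bash
cat >> h.py <<'E'
np.set_printoptions(precision=4,suppress=True)
def sat(a):
    a=a.astype(float);return (a[...,2]-a[...,0])/(a.sum(2)+1)  # red-blue chroma: wood high, grey low
def edge(S,m,p0,p1,z,n=40,h=9,frm=None):
    """sub-pixel edge along the guess line p0-p1 (pixels): strongest chroma step across it; robust line -> world points at z"""
    p0,p1=np.array(p0,float),np.array(p1,float);d=(p1-p0)/np.linalg.norm(p1-p0);nn=np.array([-d[1],d[0]])
    t=np.arange(-h,h+.01,.25);pts=[]
    for k in np.linspace(0,1,n):
        q=p0+k*(p1-p0)+t[:,None]*nn
        v=cv2.remap(cv2.GaussianBlur(S,(0,0),.8).astype(np.float32),q[:,0].astype(np.float32)[None],q[:,1].astype(np.float32)[None],1)[0]
        g=abs(np.gradient(v));i=g.argmax()
        w=g*(abs(t-t[i])<1.6);pts.append(p0+k*(p1-p0)+nn*(w*t).sum()/w.sum())
    P=ray(m,pts,z)[:,:2]
    for _ in range(4):
        c=np.median(P,0) if _==0 else P.mean(0)
        vx,vy,x,y=cv2.fitLine(P.astype(np.float32),cv2.DIST_HUBER,0,.001,.001).ravel()
        r=abs((P-[x,y])@[-vy,vx]);P=P[r<max(2*np.median(r),.0003)]
    return np.array([x,y]),np.array([vx,vy]),len(P),r.std()
def inter(a,b):
    k=np.linalg.solve(np.c_[a[1],-b[1]],b[0]-a[0]);return a[0]+k[0]*a[1]
E
python3 - <<'E'
from h import *
a=cv2.imread("pics/w1.png");m=dict(np.load("pics/w1.npz"));S=sat(a)
def quad(g,z):
    E=[edge(S,m,*x,z) for x in g]
    for e in E:print("  n",e[2],"ang",np.degrees(np.arctan2(e[1][1],e[1][0]))%180)
    return np.array([inter(E[0],E[1]),inter(E[1],E[2]),inter(E[2],E[3]),inter(E[3],E[0])])
# order: left, front(top), right, rear
B=quad([((172,75),(181,230)),((182,64),(338,64)),((347,75),(336,230)),((200,240),(320,240))],.0084)
P=quad([((223,120),(226,205)),((230,112),(310,112)),((317,120),(312,205)),((232,214),(305,214))],.0164)
for n,Q in(("board",B),("panel",P)):print(n,Q,np.linalg.norm(Q-np.roll(Q,1,0),axis=1))
u=(B[0]+0*B[0]-B[3]);u=(B[0]+B[1]-B[2]-B[3])
# carcass angle from sides
u/=np.linalg.norm(u);v=np.array([-u[1],u[0]]);mo=(B[0]+B[1])/2+.001*u
print("u ang",np.degrees(np.arctan2(u[1],u[0])),"mouth",mo)
print("panel in mouth frame",np.c_[(P-mo)@u,(P-mo)@v]*1e3)
W=[edge(S,m,x,y,.045,20,5) for x,y in(((213,10),(214,55)),((305,10),(305,55)))]
for e in W:print("wall inner y",(e[0]-mo)@v*1e3,np.degrees(np.arctan2(e[1][1],e[1][0])))
print("tcp",(read_state()["tool_pos"][:2]-mo)@np.c_[u,v])
E
```

```text
n 34 ang 75.981735
  n 33 ang 165.77083
  n 39 ang 75.88892
  n 36 ang 165.81744
  n 35 ang 75.842064
  n 28 ang 165.96274
  n 38 ang 75.763275
  n 40 ang 165.59755
board [[ 0.4494 -0.0013]
 [ 0.653  -0.053 ]
 [ 0.5973 -0.2746]
 [ 0.394  -0.2233]] [0.2287 0.2101 0.2286 0.2097]
panel [[ 0.4963 -0.0717]
 [ 0.6046 -0.0988]
 [ 0.5727 -0.2246]
 [ 0.4647 -0.1969]] [0.1291 0.1117 0.1298 0.1115]
u ang 75.93535 mouth [ 0.5514 -0.0262]
panel in mouth frame [[ -57.5584   42.4286]
 [ -57.505   -69.2275]
 [-187.304   -68.8377]
 [-186.6467   42.6387]]
wall inner y 45.49879 75.47542
wall inner y -44.589344 76.056725
tcp [-0.1094  0.0049]
```

```bash
python3 -m crank '[[[0,0,1.4,0,0,-0.121],[0,0,1.4,0,0,-0.121],[0,0,1.4,0,0,-0.121],[0,0,1.4,0,0,-0.121],[0,0,1.4,0,0,-0.121],[0,0,1.4,0,0,-0.121],[0,0,1.4,0,0,-0.121],[0,0,1.4,0,0,-0.121]]]' 5 && python3 -m crank '[[[0,0,1.4,0,0,-0.121],[0,0,1.4,0,0,-0.121],[0,0,1.4,0,0,-0.121],[0,0,1.4,0,0,-0.121],[0,0,1.4,0,0,-0.122]]]' && python3 -m crank '[[[-3.2,-0.4,0,0,0,0],[-3.2,-0.4,0,0,0,0],[-3.3,-0.4,0,0,0,0],[0,0,0,0,0,0],[0,0,0,0,0,0]]]';  python3 - <<'E'
from h import *
m=camera_model("wrist");cv2.imwrite("pics/w2.png",read_camera("wrist"));np.savez("pics/w2.npz",**m)
s=read_state();mo=np.array([.5514,-.0262]);t=np.radians(75.935);u=np.array([np.cos(t),np.sin(t)]);v=np.array([-u[1],u[0]])
R=Ro.from_rotvec(s["tcp_rot"]).as_matrix();print(s["tool_pos"],(s["tool_pos"][:2]-mo)@np.c_[u,v],np.degrees(np.arctan2(R[1,0],R[0,0])),R[:,2],s["q"],s["width"])
E
```

```text
time: 2.98
tool_pos: [0.5202, -0.1312, 0.1345]
tcp_rot: [-1.289, -2.865, -0.0]
wrist_force: [-0.3, -0.5, 0.1]
width: 0.587
grip_force: 0.0
time: 3.4
tool_pos: [0.5203, -0.1312, 0.0646]
tcp_rot: [0.375, 3.119, -0.0]
wrist_force: [0.2, 0.1, 0.1]
width: 0.588
grip_force: 0.0
time: 3.82
tool_pos: [0.613, -0.1668, 0.065]
tcp_rot: [0.384, 3.118, -0.0]
wrist_force: [-0.8, -0.2, -0.5]
width: 0.586
grip_force: 0.0
[ 0.6115 -0.1662  0.0647] [-0.1212 -0.0923] 165.98789234379205 [-0.0013  0.0004 -1.    ] [-0.3047  0.3354  1.8398  0.      0.9678 -1.631 ] 0.5803476790234356
```

View pics/w2.png

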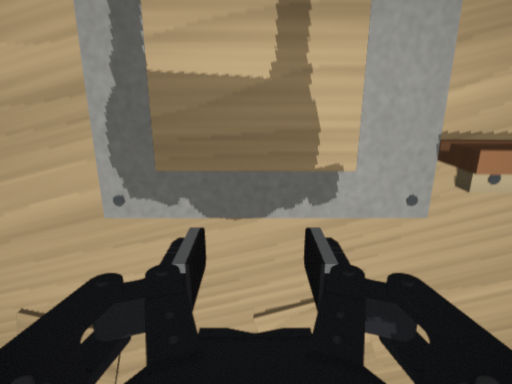

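```bash
python3 -m crank '[[[0,0,2.5,0,0,0],[0,0,2.6,0,0,0],[0,0,0.2,0,0,0],[0,0,0,0,0,0]]]' && python3 -m crank '[[[0,0,0.1,0,0,0],[0,0,0.1,0,0,0],[0,0,0,0,0,0]]]' && python3 -m crank '[[[0,0,0.1,0,0,0],[0,0,0.1,0,0,0],[0,0,0,0,0,0]]]'
```

```text
time: 4.2
tool_pos: [0.6081, -0.1649, 0.0101]
tcp_rot: [-0.381, -3.112, -0.002]
wrist_force: [0.5, 0.1, -0.6]
width: 0.586
grip_force: 0.0
time: 4.45
tool_pos: [0.6127, -0.1665, 0.012]
tcp_rot: [0.38, 3.116, -0.001]
wrist_force: [0.3, 0.0, 0.5]
width: 0.587
grip_force: 0.0
time: 4.7
tool_pos: [0.6119, -0.1662, 0.0087]
tcp_rot: [0.38, 3.118, -0.0]
wrist_force: [0.4, 0.1, -0.4]
width: 0.589
grip_force: 0.0
```

```bash
for i in 1 2 3 4 5; do echo; done; python3 -m crank '[[[0,0,0.1,0,0,0],[0,0,0.1,0,0,0],[0,0,0,0,0,0]]]' | grep -E 'pos|force' && python3 -m crank '[[[0,0,0.1,0,0,0],[0,0,0.05,0,0,0],[0,0,0,0,0,0]]]'| grep -E 'pos|force'
```

```text
tool_pos: [0.6114, -0.1661, 0.006]
wrist_force: [0.6, 0.4, -0.3]
grip_force: 0.0
tool_pos: [0.6116, -0.1661, 0.0054]
wrist_force: [-2.5, 0.5, 4.2]
grip_force: 2.3
```

```bash
python3 -m crank '[[[0,0,-0.2,0,0,0],[0.4,0,0,0,0,0],[0.4,0,0,0,0,0],[0.2,0,0,0,0,0],[0.2,0,0,0,0,0],[0.2,0,0,0,0,0],[0.2,0,0,0,0,0],[0,0,0,0,0,0]]]' | grep -E 'pos|force' && python3 -m crank '[[[0.2,0,0,0,0,0],[0.2,0,0,0,0,0],[0.2,0,0,0,0,0],[0,0,0,0,0,0],[0,0,0,0,0,0]]]'| grep -E 'pos|force|rot'
python3 - <<'E'
from h import *
m=camera_model("wrist");cv2.imwrite("pics/w3.png",read_camera("wrist"));np.savez("pics/w3.npz",**m)
s=read_state();mo=np.array([.5514,-.0262]);t=np.radians(75.935);u=np.array([np.cos(t),np.sin(t)]);v=np.array([-u[1],u[0]])
R=Ro.from_rotvec(s["tcp_rot"]).as_matrix();print(s["tool_pos"],(s["tool_pos"][:2]-mo)@np.c_[u,v],np.degrees(np.arctan2(R[1,0],R[0,0])),s["wrist_force"])
E
```

```text
tool_pos: [0.5956, -0.1622, 0.0067]
wrist_force: [-0.4, 1.1, -0.5]
grip_force: 0.0
tool_pos: [0.59, -0.1608, 0.0067]
tcp_rot: [-0.38, -3.118, -0.0]
wrist_force: [0.3, -0.3, -0.4]
grip_force: 0.0
[ 0.5901 -0.1608  0.0067] [-0.1212 -0.0702] 166.093106620115 [-0.1121 -0.5881 -0.9056]
```

View pics/w3.png

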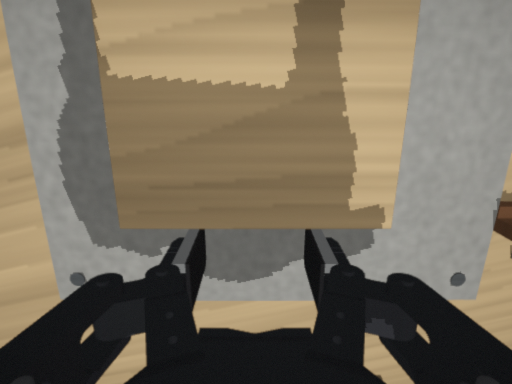

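The panel's near edge is at row 228, just at the fingertips, and the board's edge is at row 299.

```bash
cat > side.py <<'E'
from h import *
import sys
def side(n,pr,br):
    a=cv2.imread(f"pics/{n}.png");m=dict(np.load(f"pics/{n}.npz"));S=sat(a)
    t=np.radians(75.935);u=np.array([np.cos(t),np.sin(t)]);v=np.array([-u[1],u[0]]);mo=np.array([.5514,-.0262])
    E=[edge(S,m,(p0[0],p0[1]),(p1[0],p1[1]),z,30,h) for p0,p1,z,h in pr+br]
    for e in E:print("y mm",(e[0]-mo)@v*1e3,"x",(e[0]-mo)@u*1e3,"ang",np.degrees(np.arctan2(e[1][1],e[1][0]))%180,e[2])
E
python3 - <<'E'
from side import *
# panel right edge(left&right of fingers), board right edge, panel tail, panel nose
side("w3",[((125,228),(165,228),.0164,6),((212,228),(300,228),.0164,6),((350,228),(388,228),.0164,6),((105,60),(117,200),.0164,8),((419,10),(394,200),.0164,8)],[((85,299),(150,299),.0084,5),((360,299),(450,299),.0084,5),((8,40),(50,250),.0084,6)])
E
```

```text
y mm -58.64992224762414 x -174.94628162763604 ang 76.20968 30
y mm -58.540492739590526 x -124.45555039284858 ang 76.14748 30
y mm -58.456453839786086 x -68.85945828519291 ang 75.867256 30
y mm -9.80153200511124 x -187.1938482992938 ang 165.98137 30
y mm -0.9314061957646016 x -58.21775858199033 ang 166.05862 30
y mm -103.38004244613575 x -194.61594974330015 ang 82.160576 16
y mm -105.15002783360362 x -33.36062729608959 ang 74.077324 22
y mm -22.984321547411223 x -229.5418372782568 ang 165.9034 30
```

```bash
python3 -m crank '[[[0.1,0,0,0,0,0.002],[0.1,0,0,0,0,0],[0.05,0,0,0,0,0],[0,0,0,0,0,0],[0,0,0,0,0,0]]]'| grep -E 'pos|force|rot'
python3 - <<'E'
from side import *
m=camera_model("wrist");cv2.imwrite("pics/w4.png",read_camera("wrist"));np.savez("pics/w4.npz",**m)
side("w4",[((125,228),(165,228),.0164,6),((212,228),(300,228),.0164,6),((350,228),(388,228),.0164,6),((105,60),(117,200),.0164,8),((419,10),(394,200),.0164,8)],[((380,308),(450,308),.0084,6),((85,308),(150,308),.0084,6)])
s=read_state();print(s["tool_pos"])
E
```

```text
tool_pos: [0.5878, -0.1602, 0.0068]
tcp_rot: [-0.384, -3.118, -0.0]
wrist_force: [0.5, -0.7, 0.2]
grip_force: 0.0
y mm -56.29945100137688 x -174.48465888163406 ang 75.9688 30
y mm -56.25875015459216 x -124.44043230775426 ang 75.93622 30
y mm -56.31823597797416 x -65.06280187298981 ang 75.921616 30
y mm -10.757285542836337 x -187.09333134916983 ang 165.8222 30
y mm 4.541708026107642 x -58.079231798539645 ang 165.97113 30
y mm -107.71216788731884 x -34.20823414583136 ang 72.01158 30
y mm -106.29392698377693 x -198.73350704307046 ang 75.09935 26
[ 0.5877 -0.1602  0.0067]
```

```bash
python3 -m crank '[[[-1,0,0,0,0,0],[-1,0,0,0,0,0],[0,0,-2,0,0,0],[0,0,-2,0,0,0.1209],[0,0,-1,0,0,0.1209],[0,0,0,0,0,0.1209],[0,0,0,0,0,0.1209],[0,0,0,0,0,0.1209]]]' | grep -E 'pos' && python3 -m crank '[[[0,0,0,0,0,0.1209],[0,0,0,0,0,0.1209],[0,0,0,0,0,0.1209],[0,0,0,0,0,0.1209],[0,0,0,0,0,0.1209],[0,0,0,0,0,0.1209],[0,0,0,0,0,0.1209],[0,0,0,0,0,0.1209]]]'| grep pos && python3 -m crank '[[[-2.8,-2.9,0,0,0,0],[-2.9,-2.9,0,0,0,0],[-2.9,-2.9,0,0,0,0],[0,0,0,0,0,0],[0,0,0,0,0,0],[0,0,0,0,0,0]]]'
python3 - <<'E'
from h import *
m=camera_model("wrist");cv2.imwrite("pics/w5.png",read_camera("wrist"));np.savez("pics/w5.npz",**m)
s=read_state();mo=np.array([.5514,-.0262]);t=np.radians(75.935);u=np.array([np.cos(t),np.sin(t)]);v=np.array([-u[1],u[0]])
R=Ro.from_rotvec(s["tcp_rot"]).as_matrix();print(s["tool_pos"],(s["tool_pos"][:2]-mo)@np.c_[u,v],np.degrees(np.arctan2(R[1,0],R[0,0])),R[:,2])
E
```

```text
tool_pos: [0.6089, -0.1656, 0.0576]
tool_pos: [0.6086, -0.1655, 0.057]
time: 8.63
tool_pos: [0.5034, -0.2281, 0.0574]
tcp_rot: [2.477, 1.93, 0.002]
wrist_force: [0.5, 0.4, -0.8]
width: 0.584
grip_force: 0.0
[ 0.5038 -0.2277  0.0574] [-0.207  -0.0028] 75.92067096040834 [ 0.002  -0.0006 -1.    ]
```

View pics/w5.png

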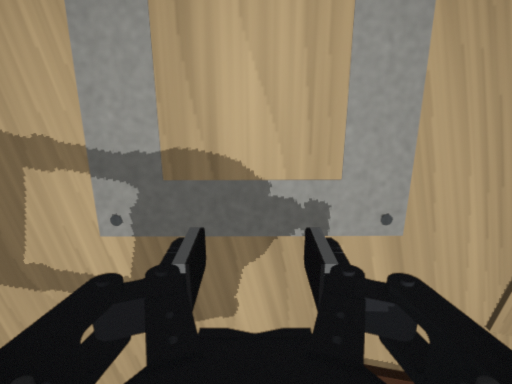

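The panel is centred on the board, with its tail edge at row 180 and its sides at columns 155 and 349.

```bash
python3 - <<'E'
from side import *
side("w5",[((151,10),(160,140),.0164,6),((354,10),(345,160),.0164,6),((175,180),(260,180),.0164,6)],[((69,15),(97,210),.0084,6),((434,10),(406,210),.0084,6)])
E
python3 -m crank '[[[0,-0.28,2.5,0,0,0],[0,0,2.5,0,0,0],[0,0,0.07,0,0,0],[0,0,0,0,0,0],[0,0,0,0,0,0]]]'| grep -E "pos|force"
```

```text
y mm 54.715300618240306 x -126.08357797898462 ang 75.87701 30
y mm -56.66362304417691 x -131.92981066817475 ang 75.96339 30
y mm 17.953068755007948 x -187.12193700619804 ang 165.78668 30
y mm 104.65237320612361 x -148.17444679938757 ang 75.96862 30
y mm -104.9479863750372 x -144.2478474860299 ang 76.009 30
tool_pos: [0.5006, -0.2262, 0.0061]
wrist_force: [1.3, -0.4, 1.2]
grip_force: 0.0
```

```bash
python3 -m crank '[[[0.4,0,-0.1,0,0,0],[0.4,0,0,0,0,0],[0.6,0,0,0,0,0],[0.8,0,0,0,0,0],[0.8,0,0,0,0,0],[0.8,0,0,0,0,0],[0.8,0,0,0,0,0],[0.6,0,0,0,0,0]]]'| grep -E "pos|force" && python3 -m crank '[[[0.2,0,0,0,0,0],[0,0,0,0,0,0],[-1,0,0,0,0,0],[0,0,-3,0,0,0],[0,0,-4,0,0,0],[2,0,-4,0,0,0],[4,0,-2,0,0,0],[4,0,0,0,0,0]]]'| grep -E "pos|force" && python3 -m crank '[[[0,0,0,0,0,0],[0,0,0,0,0,0],[0,0,0,0,0,0]]]'| grep -E "pos|time"
python3 - <<'E'
from h import *
m=camera_model("wrist");cv2.imwrite("pics/w6.png",read_camera("wrist"));np.savez("pics/w6.npz",**m)
s=read_state();mo=np.array([.5514,-.0262]);t=np.radians(75.935);u=np.array([np.cos(t),np.sin(t)]);v=np.array([-u[1],u[0]])
R=Ro.from_rotvec(s["tcp_rot"]).as_matrix();print(s["tool_pos"],(s["tool_pos"][:2]-mo)@np.c_[u,v],np.degrees(np.arctan2(R[1,0],R[0,0])),R[:,2])
E
```

```text
tool_pos: [0.5121, -0.1751, 0.0071]
wrist_force: [0.1, -0.0, 1.1]
grip_force: 0.4
tool_pos: [0.5376, -0.0933, 0.1396]
wrist_force: [1.9, 0.4, -0.1]
grip_force: 0.0
time: 10.68
tool_pos: [0.5326, -0.0916, 0.1324]
[ 0.5324 -0.092   0.1321] [-0.0684  0.0025] 75.89229806752937 [-0.0017 -0.0002 -1.    ]
```

View pics/w6.png

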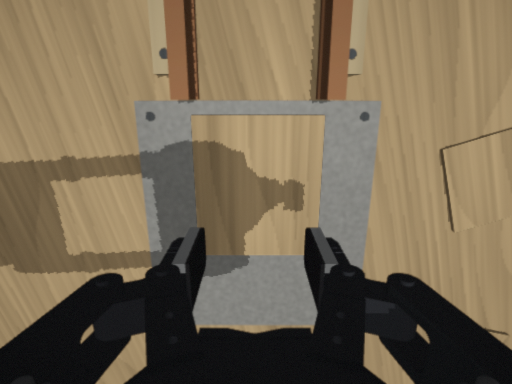

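The nose is at row 114, about 13 px short of the board's front edge at row 101. The walls start at columns 168–198 and 317–350.

```bash
python3 - <<'E'
from side import *
side("w6",[((192,120),(195,250),.0164,4),((325,120),(320,225),.0164,4),((198,114.5),(318,114.5),.0164,4),((205,255),(300,255),.0164,5)],[((136,108),(145,230),.0084,5),((379,108),(372,230),.0084,5),((205,101),(310,101),.0084,4)])
a=cv2.imread("pics/w6.png");cv2.imwrite("pics/w6c.png",cv2.resize(a[60:140,140:380],None,fx=3.3,fy=3.3,interpolation=cv2.INTER_CUBIC))
E
```

```text
y mm 55.73061590703628 x -73.93459109666115 ang 75.753685 26
y mm -55.821344321746125 x -62.29854612761349 ang 75.85337 30
y mm -9.719421738917884 x -12.315475518284916 ang 165.92766 30
y mm 10.009484272531093 x -141.9310470549413 ang 165.94833 28
y mm 104.95170486768306 x -72.98968526750211 ang 75.851654 28
y mm -104.70273827073525 x -58.342888104088516 ang 76.13205 26
y mm 13.018890139832793 x -0.6463395016758663 ang 165.88873 23
```

View pics/w6c.png

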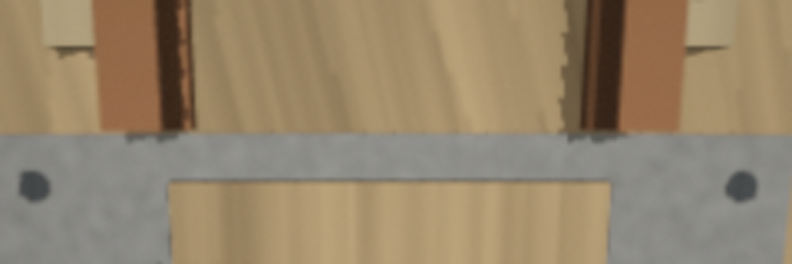

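```bash
python3 -m crank '[[[-3.2,0.1,0,0,0,0],[-3.2,0.1,0,0,0,0],[-3.06,0.05,0,0,0,0.001],[0,0,4,0,0,0],[0,0,4,0,0,0],[0,0,3,0,0,0],[0,0,1.45,0,0,0],[0,0,0,0,0,0]]]'| grep -E "pos|force" && python3 -m crank '[[[0.4,0,0,0,0,0],[0.4,0,0,0,0,0],[0.3,0,0,0,0,0],[0.3,0,0,0,0,0],[0.2,0,0,0,0,0],[0.2,0,0,0,0,0],[0.2,0,0,0,0,0],[0,0,0,0,0,0]]]'| grep -E "pos|force" && python3 -m crank '[[[0.1,0,0,0,0,0],[0.1,0,0,0,0,0],[0.1,0,0,0,0,0],[0,0,0,0,0,0]]]'| grep -E "pos|force"
python3 - <<'E'
from h import *
s=read_state();mo=np.array([.5514,-.0262]);t=np.radians(75.935);u=np.array([np.cos(t),np.sin(t)]);v=np.array([-u[1],u[0]])
R=Ro.from_rotvec(s["tcp_rot"]).as_matrix();print(s["time"],(s["tool_pos"][:2]-mo)@np.c_[u,v],s["wrist_force"][:2]@np.c_[u,v],np.degrees(np.arctan2(R[1,0],R[0,0])))
E
```

```text
tool_pos: [0.5104, -0.1848, 0.0068]
wrist_force: [0.3, -0.6, 0.7]
grip_force: 0.0
tool_pos: [0.5177, -0.1635, 0.0086]
wrist_force: [-0.2, -0.5, -0.3]
grip_force: 0.0
tool_pos: [0.5183, -0.161, 0.0085]
wrist_force: [-0.2, -0.9, 0.0]
grip_force: 0.3
12.4 [-0.1388 -0.0007] [-0.9646 -0.0287] 75.8734376031146
```

```bash
python3 -m crank '[[[0.1,0,0.05,0,0,0],[0.1,0,0.05,0,0,0],[0.1,0,0,0,0,0],[0.1,0,0,0,0,0]]]'| grep -E "pos|force" && python3 -m crank '[[[0.1,0,0,0,0,0],[0.1,0,0,0,0,0],[0.1,0,0,0,0,0],[0.1,0,0,0,0,0]]]'| grep -E "pos|force" && python3 -m crank '[[[0.15,0,0,0,0,0],[0.15,0,0,0,0,0],[0.15,0,0,0,0,0],[0.15,0,0,0,0,0]]]'| grep -E "pos|force"; python3 - <<'E'
from h import *
m=camera_model("wrist");cv2.imwrite("pics/w7.png",read_camera("wrist"));np.savez("pics/w7.npz",**m)
s=read_state();mo=np.array([.5514,-.0262]);t=np.radians(75.935);u=np.array([np.cos(t),np.sin(t)]);v=np.array([-u[1],u[0]])
print(s["time"],(s["tool_pos"][:2]-mo)@np.c_[u,v],s["wrist_force"][:2]@np.c_[u,v])
E
```

```text
tool_pos: [0.5193, -0.157, 0.0074]
wrist_force: [0.5, -1.3, 0.6]
grip_force: 0.4
tool_pos: [0.5202, -0.1531, 0.0074]
wrist_force: [-0.5, -2.1, 0.4]
grip_force: 0.3
tool_pos: [0.5217, -0.1473, 0.0074]
wrist_force: [0.3, -0.1, -0.0]
grip_force: 0.3
13.45 [-0.1244 -0.0006] [ 0.3754 -0.0864]
```

View pics/w7.png

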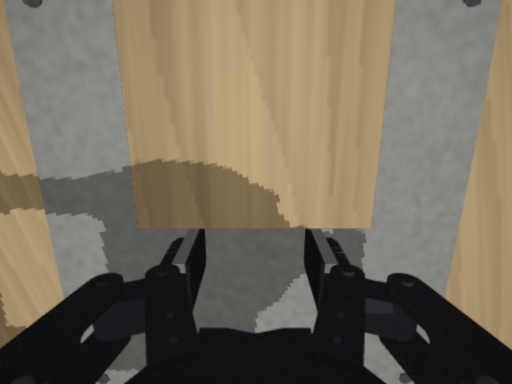

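The panel is square to the board, with its tail at row 228 against both fingers.

```bash
python3 - <<'E'
from side import *
side("w7",[((116,20),(134,215),.0164,6),((395,20),(372,215),.0164,6),((212,228),(298,228),.0164,5)],[((8,30),(40,180),.0084,6),((498,30),(470,190),.0084,6)])
E
python3 -m crank '[[[0.15,0,0,0,0,0],[0.15,0,0,0,0,0],[0.15,0,0,0,0,0],[0.15,0,0,0,0,0],[0.15,0,0,0,0,0],[0.15,0,0,0,0,0],[0.15,0,0,0,0,0],[0.15,0,0,0,0,0]]]'| grep -E "pos|wrist"; python3 -m crank '[[[0.2,0,0,0,0,0],[0.2,0,0,0,0,0],[0.2,0,0,0,0,0],[0.2,0,0,0,0,0],[0.2,0,0,0,0,0],[0.2,0,0,0,0,0]]]'| grep -E "pos|wrist"
```

```text
y mm 55.122573975025006 x -64.18337074590907 ang 75.752785 30
y mm -55.99321838653172 x -64.09170005020296 ang 75.87463 30
y mm -2.7890385273704257 x -114.81695443132547 ang 165.66124 30
y mm 104.74223176203593 x -58.2824402908575 ang 75.8736 30
y mm -104.62332024728654 x -60.82557955973225 ang 75.94236 30
tool_pos: [0.5246, -0.1357, 0.0074]
wrist_force: [-0.3, -0.5, -0.1]
tool_pos: [0.5276, -0.124, 0.0075]
wrist_force: [-0.3, -0.6, -0.2]
```

```bash
for f in 1; do python3 -m crank '[[[0.3,0,0,0,0,0],[0.3,0,0,0,0,0],[0.3,0,0,0,0,0],[0.3,0,0,0,0,0],[0.3,0,0,0,0,0],[0.3,0,0,0,0,0],[0.3,0,0,0,0,0],[0.3,0,0,0,0,0]]]'| grep -E "pos|wrist"; done; python3 -m crank '[[[0.3,0,0,0,0,0],[0.3,0,0,0,0,0],[0.3,0,0,0,0,0],[0.3,0,0,0,0,0],[0.3,0,0,0,0,0],[0.3,0,0,0,0,0],[0.3,0,0,0,0,0],[0.3,0,0,0,0,0]]]'| grep -E "pos|wrist"
```

```text
tool_pos: [0.5335, -0.1006, 0.0075]
wrist_force: [0.9, -0.9, 0.4]
tool_pos: [0.5394, -0.0774, 0.0075]
wrist_force: [-0.3, -0.1, 1.4]
```

```bash
python3 -m crank '[[[0.3,0,0,0,0,0],[0.3,0,0,0,0,0],[0.3,0,0,0,0,0],[0.3,0,0,0,0,0],[0.3,0,0,0,0,0],[0.3,0,0,0,0,0],[0.2,0,0,0,0,0],[0,0,0,0,0,0]]]'| grep -E "pos|wrist"; python3 - <<'E'
from side import *
m=camera_model("wrist");cv2.imwrite("pics/w8.png",read_camera("wrist"));np.savez("pics/w8.npz",**m)
s=read_state();mo=np.array([.5514,-.0262]);t=np.radians(75.935);u=np.array([np.cos(t),np.sin(t)]);v=np.array([-u[1],u[0]])
print(s["time"],(s["tool_pos"][:2]-mo)@np.c_[u,v],s["wrist_force"][:2]@np.c_[u,v])
side("w8",[((212,228),(298,228),.0164,5)],[])
E
```

```text
tool_pos: [0.5443, -0.0577, 0.0075]
wrist_force: [-0.4, 0.1, 0.1]
16.6667 [-0.0325 -0.0008] [0.5975 0.301 ]
y mm 2.686339613673523 x -22.227714608995754 ang 165.75124 30
```

View pics/w8.png

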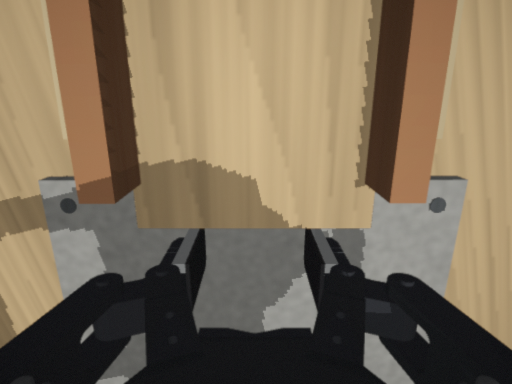

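The panel is in both grooves, with its tail at row 228, about 22 mm short of the wall ends.

```bash
python3 -m crank '[[[0.3,0,0,0,0,0],[0.3,0,0,0,0,0],[0.3,0,0,0,0,0],[0.3,0,0,0,0,0],[0.2,0,0,0,0,0],[0.2,0,0,0,0,0],[0.1,0,0,0,0,0],[0,0,0,0,0,0]]]'| grep -E "pos|wrist"; python3 -m crank '[[[0.1,0,0,0,0,0],[0.05,0,0,0,0,0],[0.05,0,0,0,0,0],[0,0,0,0,0,0]]]'| grep -E "pos|wrist"
```

```text
tool_pos: [0.5484, -0.0415, 0.0075]
wrist_force: [0.8, -0.2, -0.5]
tool_pos: [0.5488, -0.0398, 0.0075]
wrist_force: [0.8, -0.6, -0.6]
```

```bash
python3 -m crank '[[[0.05,0,0,0,0,0],[0.05,0,0,0,0,0],[0,0,0,0,0,0]]]'| grep -E "pos|wrist"; python3 - <<'E'
from side import *
m=camera_model("wrist");cv2.imwrite("pics/w9.png",read_camera("wrist"));np.savez("pics/w9.npz",**m)
s=read_state();mo=np.array([.5514,-.0262]);t=np.radians(75.935);u=np.array([np.cos(t),np.sin(t)]);v=np.array([-u[1],u[0]])
print(s["time"],(s["tool_pos"][:2]-mo)@np.c_[u,v],s["wrist_force"][:2]@np.c_[u,v])
side("w9",[((212,228),(298,228),.0164,5)],[])
E
```

```text
tool_pos: [0.5491, -0.0389, 0.0075]
wrist_force: [0.1, 0.1, 0.1]
17.9667 [-0.0128 -0.0008] [-0.087  -0.3719]
y mm -5.25027217633217 x -3.0231529199944753 ang 165.68095 30
```

Tail is at about -3 mm, so I'll go on in small steps until the force rises.

```bash
python3 -m crank '[[[0.05,0,0,0,0,0],[0.05,0,0,0,0,0],[0,0,0,0,0,0]]]'| grep -E "pos|wrist"; python3 -m crank '[[[0.05,0,0,0,0,0],[0,0,0,0,0,0]]]'| grep -E "pos|wrist";  python3 -m crank '[[[0.05,0,0,0,0,0],[0,0,0,0,0,0]]]'| grep -E "pos|wrist"
```

```text
tool_pos: [0.5493, -0.0378, 0.0075]
wrist_force: [0.2, -0.4, -0.5]
tool_pos: [0.5495, -0.0373, 0.0075]
wrist_force: [0.4, -0.3, -0.8]
tool_pos: [0.5496, -0.0369, 0.0075]
wrist_force: [0.8, -1.0, 0.7]
```

```bash
python3 -m crank '[[[0.05,0,0,0,0,0],[0,0,0,0,0,0]]]'| grep -E "pos|wrist"; python3 -m crank '[[[0.05,0,0,0,0,0],[0,0,0,0,0,0]]]'| grep -E "pos|wrist";  python3 - <<'E'
from side import *
m=camera_model("wrist");cv2.imwrite("pics/w10.png",read_camera("wrist"));np.savez("pics/w10.npz",**m)
side("w10",[((212,228),(298,228),.0164,5)],[])
print(read_state()["wrist_force"])
E
```

```text
tool_pos: [0.5497, -0.0364, 0.0075]
wrist_force: [-0.8, -0.2, -0.6]
tool_pos: [0.5498, -0.0359, 0.0075]
wrist_force: [-0.7, -0.2, -0.4]
y mm 2.686070187385785 x 0.2915855388582427 ang 165.53366 30
[ 0.238  -1.4171  0.8043]
```

```bash
python3 -m crank '[[[0.04,0,0,0,0,0],[0,0,0,0,0,0]]]'| grep -E "pos|wrist"; python3 -m crank '[[[0.04,0,0,0,0,0],[0,0,0,0,0,0]]]'| grep -E "pos|wrist"
```

```text
tool_pos: [0.5499, -0.0355, 0.0075]
wrist_force: [0.1, 0.3, -0.3]
tool_pos: [0.55, -0.0354, 0.0075]
wrist_force: [0.0, -1.5, -0.1]
```

```bash
python3 -m crank '[[[0.04,0,0,0,0,0],[0,0,0,0,0,0]]]'| grep -E "pos|wrist"; python3 -m crank '[[[0.04,0,0,0,0,0],[0,0,0,0,0,0]]]'| grep -E "pos|wrist"
```

```text
tool_pos: [0.5501, -0.0353, 0.0075]
wrist_force: [0.1, -3.7, -0.3]
tool_pos: [0.5501, -0.0352, 0.0075]
wrist_force: [-0.2, -5.7, -0.1]
```

The force is now building against the stop (5.7 N), so I'm backing off, lifting and checking.

```bash
python3 -m crank '[[[-0.5,0,0,0,0,0],[-1,0,0,0,0,0],[-1,0,-1,0,0,0],[0,0,-4,0,0,0],[0,0,-4,0,0,0],[0,0,-4,0,0,0],[0,0,0,0,0,0],[0,0,0,0,0,0]]]'| grep -E "pos|wrist"; python3 - <<'E'
from side import *
m=camera_model("wrist");a=read_camera("wrist");cv2.imwrite("pics/w11.png",a);np.savez("pics/w11.npz",**m)
t=np.radians(75.935);u=np.array([np.cos(t),np.sin(t)]);v=np.array([-u[1],u[0]]);mo=np.array([.5514,-.0262])
for x,y,z in((0,50,.0164),(0,-50,.0164),(0,57,.045),(0,-57,.045)):print(proj(m,[*(mo+u*x/1e3+v*y/1e3),z]))
E
```

```text
tool_pos: [0.5469, -0.0597, 0.1422]
wrist_force: [-0.3, 0.8, 0.1]
[[191.8865 140.0027]]
[[305.6228 139.5067]]
[[176.1751 145.035 ]]
[[320.5965 144.3877]]
```

View pics/w11.png

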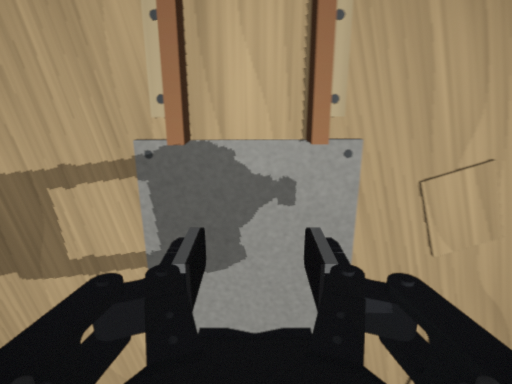

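The panel's tail is at row 139.5, where the predicted flush line is (139.7), and it came up against the stop. The robot is clear of everything.

```bash
python3 -c "
from workcell import *
print(finish_job())"
```

```text
the job is handed in; nothing more can be done
None
```

The panel is in both side grooves, stopped against the back groove at about 6 N with its tail flush with the wall ends, and the job is handed in; no verdict came back.

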